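# Wedge the flat-topped stake into the bench stake holder

## Robot

A 6-joint arm with a two-finger parallel gripper is mounted at the origin on the work surface. World frame = base frame: x ahead of the robot, y to its left, z up, the work surface at z = 0. Lengths are in m, angles in rad, forces in N, time in s.
With the tool pointing down it reaches from about 0.375 to 0.9 m from the base axis. Payload 3.1 kg.
Tool frame: the origin (TCP) lies midway between the tips of the shut fingers; the grasp point (between the pads) lies 19 mm behind it; z points along the fingers, y is the line along which they close (so a half turn about z gives the same grasp; the last joint's range is limited). The gripper opens to 85 mm and grips with 20 to 120 N. Pads are 22 mm wide; open, the fingers measure 114 mm over their backs; the gripper's body (76 mm by 85 mm) begins 54 mm behind the grasp point. The pads swing forward as they close: fully open they stand 13 mm farther back than shut.
Start: joints at [-1.313, 0.527, 1.433, -0, 1.181, -0.178], TCP at [0.264, -0.567, 0.231] pointing down, gripper open.
Joint ranges: [-3.08, 3.08], [-0.75, 2.2], [0.22, 2.44], [-1.43, 4.57], [0, 2.65], [-2.85, 2.85]. Speed limits (rad/s): [2.79, 2.79, 3.14, 3.14, 3.14, 3.14].

## Interface

Orientations are given as a unit quaternion [x, y, z, w].
In Python, from station import manip gives the robot as it stands. The module is installed in compiled form; this text tells all that it offers.
- The arm moves only by the tool apply_moves, never from a script. Its arguments are lists of equal length, an entry for each row: "claw": the gripper's target within -1 to 1 (fully open at 1, half-way at 0, shut at -1); "travel": the shift along the tool's x, y, z scaled (see below), a list of three; "turn": the turn, a rotation vector about the tool's x, y, z scaled (see below), a list of three. In form: {"claw": [claw, ...], "travel": [[dx, dy, dz], ...], "turn": [[rx, ry, rz], ...]}. A call has 1 to 5 rows; each row is the pose to reach, as a shift and turn from the pose commanded when the call began, along the tool's axes at that moment, turning the shorter way round; what a row does not reach only later rows make up. The controller multiplies each number of a shift by 800 mm and each number of a turn by 180 degrees. A row lasts 1/12 s, in which the tool goes at most 41.7 mm and 7.16 degrees, less where a joint would pass 70% of its speed; a pose out of reach is approached as far as the arm can. A call with a number of a shift or a turn outside -1 to 1 is refused whole. A call with a gripper value outside its range is refused whole. The fingers move at their own pace and stop on an object; "newtons" is the grip in N (left out, the last holds). Time passes only in rows, so rows that repeat a pose let the fingers close. It gives the time, the measured TCP pose, the force, the opening and the grip force at its end, in the units of the state.
- manip.sense(): the state, without advancing time (a new reading comes with each control period).
- manip.snapshot(name): name is "side" or "top" or "wrist"; returns a dict with "pixels" (480x640x3 uint8, red, green, blue), "depth" (480x640 float32, m along the optical axis (not along the pixel's ray), 0 where there is no reading), "intrinsics" (3x3 intrinsics, pixels), "R" (3x3) and "t" (3): a world point X has camera coordinates R X + t. Camera axes: x right, y down, z forward; pixel columns grow to the right and rows downward; lengths in m; the calibration is good to about 2 mm. The wrist camera is an equidistant fisheye: a pixel r from the principal point sees the ray r / f radians off the axis. A picture is of the moment at which its call begins.
- manip.sign_off(): hands the job in; it is judged then, once.
The state is a dict: "t": time; "q": joint angles; "qd": joint speeds; "tau": joint torques, N m; "tcp_pos": TCP position; "tool_rot": TCP orientation; "force": force on the tool from outside, world axes, zero at the start; "ft_torque": the same for the moment, N m; "finger_gap": opening from 0.0 (shut) to 1.0 (fully open); "gripper_force": force on a finger pad.
Only numpy, scipy, OpenCV 4.12 (cv2) and the standard library are available. Lean on these libraries where they do the work, as an engineer would, in place of code of your own. Each camera call takes 0.05 s, during which the arm holds its last target. There are 200 camera calls.

## Task

Take the flat-topped stake (the one with the square block head) out of the wooden rack and gently lower its tapered shank into the square socket of the iron stake holder; do not let it fall in. Then press or tap it down with about 22 N, and never more than 30 N, so that it is wedged upright and friction alone holds it, let go, and leave the other stakes, the hammer and the cup where they are. The socket is adjustable, so how deep the shank goes differs each time: go by force.

Things in the scene. Friction and masses are not known exactly. Their poses are not given: they have to be found in the camera images.
- flat_stake: The stake to seat: steel, about 0.32 kg, 94 mm tall, upright in the rack. Origin: centre of the shank's lower tip, z up along it. Square tapered shank from 0 to 50 mm (22 mm wide at its top, 13 mm near the tip, nose chamfered to 9 mm, sides along x and y), round collar 38 mm across from 50 to 56, round neck 18 mm across to 72, square head 32 x 32 mm from 72 to 94, sides along x and y.
- holder: Dark iron stake holder, bolted to the bench. Origin: underside centre, z up. Flange 120 x 110 x 12 mm; on it a block 74 mm square, its sides along x and y, whose flat top face is 80 mm up, with the socket in its middle.
- rack: Pale wooden rack, fixed: block 70 mm (x) by 250 mm (y) by 62 mm high, origin at its underside centre. Three square through holes 26 mm wide at y = -85, 0 and 85 mm hold the three stakes upright in any order, collars resting on the top (stake origin 12 mm above this origin), each free to be turned a few degrees.
- dome_stake: Bystander in the rack: same shank and collar, round domed head 44 mm across, 97 mm tall. Origin at the shank's tip.
- ball_stake: Bystander in the rack: same shank and collar, ball head 30 mm across, 99 mm tall. Origin at the shank's tip.
- hammer: Bystander: hammer lying on the bench near its far edge, x along its handle.
- tin: Bystander: small open aluminium cup, 64 mm across, 50 mm high, origin underside centre.
- stake_top (a point): Centre of the stake's flat top, 94 mm above its tip. The other two stakes have round heads.
- socket (a point): Centre of the socket's mouth, at the block's top face. Square tapering hole 58 mm deep, 21.6 mm wide along the holder's y; along x its -x side is 9 mm from the centre, its +x side 7 to 11 mm (unknown). Any quarter turn of the stake fits. The shank stops under its own weight with the collar 8 to 29 mm above the face; pushing sinks it 1 to 5 mm more, ever harder (4 to 15 N per mm, in small jerks). The collar never reaches the face.
Mind the look-alikes: they are no part of the job. What is shaped like the holder but pink or red is not meant. What is shaped like the flat_stake but pink is not meant.

How it is judged:
On the way, in this order (a step that is already met when the one before it is completed fails the run):
1. the flat-topped stake is lifted clear of the rack (z of flat_stake in the frame of rack above 0.063 m), for 0.2 s.
2. its shank has entered the holder's socket (z of flat_stake in the frame of holder below 0.062 m and horizontal distance between flat_stake and holder below 0.006 m), for 0.1 s.
At the end, for the whole second after the job is handed in: The flat-topped stake stands upright (within 4 degrees) in the socket, within 5 mm of its centre, its tip at least 20 mm deep, at rest, released, and wedged so that the socket still grips it with more than 28 N in all (a push of 19 N or more leaves that; its own weight does not) (contact force between flat_stake and holder above 28 N and z of flat_stake in the frame of holder below 0.06 m and horizontal distance between flat_stake and holder below 0.005 m and angle between flat_stake's own z axis and vertical below 0.07 rad and linear speed of flat_stake below 0.01 m/s); the robot touches nothing.
It fails at once if the stake is driven too hard: it spreads the socket with over 66 N in all (a push of 30 N gives about 60) (contact force between flat_stake and holder above 66 N).
It fails at once if the stake drops or is driven into the socket faster than 0.25 m/s (horizontal distance between flat_stake and holder below 0.02 m and z of flat_stake in the frame of holder below 0.085 m and linear speed of flat_stake above 0.25 m/s).
It fails at once if a bystander was moved more than 25 mm (distance of any of dome_stake, ball_stake, hammer, tin from where it was at the start of the episode above 0.025 m).
It also fails if it takes over 48 s, if anything falls off the work surface, if the arm or the gripper's body presses on something with over 40 N, if the wrist force passes 120 N, or if a joint passes its speed limit or range.

## Working session

There is one attempt and no reset: what is moved stays moved. The work goes in short steps, Python scripts to look and compute and a tool call to move; the robot and the scene stay as the last step left them, time stands still between calls to the robot, and variables do not carry over. Pictures are saved under pics/ and viewed, at most 10 in all, crops included, and the job is handed in when it is done.

Besides the shell and the picture viewer there is one more tool, called after "Call:" as name(argument=value, ...) on one line, values as JSON. apply_moves: Moves the arm, as the interface text tells. Shifts and turns lie within -1 to 1; 1 stands for 800 mm of shift or 180 degrees of turn. Its arguments: {"type":"object","properties":{"claw":{"type":"array","items":{"type":"number"}},"travel":{"type":"array","items":{"type":"array","items":{"type":"number"}}},"turn":{"type":"array","items":{"type":"array","items":{"type":"number"}}},"newtons":{"type":"number"}},"required":["claw","travel","turn"]}

```bash
mkdir -p pics; cat > h.py <<'E'
import numpy as np, cv2
from station import manip
def save(n,f):
    s=manip.snapshot(n); cv2.imwrite(f,s["pixels"][:,:,::-1]); return s
def pts(s):
    d=s["depth"]; K=s["intrinsics"]; v,u=np.mgrid[:480,:640]
    c=np.stack([(u-K[0,2])/K[0,0]*d,(v-K[1,2])/K[1,1]*d,d],-1)
    return (c-s["t"])@s["R"]   # R^T (c-t)
E
python3 - <<'E'
from h import *
s=manip.sense(); print({k:np.round(v,3) for k,v in s.items()})
for n in("top","side"):
    a=save(n,f"pics/{n}0.png"); print(n,a["intrinsics"],np.round(a["R"],3),a["t"]); np.savez(f"{n}0.npz",**a)
E
```

```text
{'t': np.float64(0.0), 'q': array([-1.313,  0.528,  1.434,  0.   ,  1.181, -0.179]), 'qd': array([ 0.001,  0.001, -0.001,  0.002, -0.001,  0.001]), 'tau': array([ 0.0000e+00, -4.4235e+01, -1.7803e+01, -0.0000e+00,  8.0000e-03,
       -0.0000e+00]), 'tcp_pos': array([ 0.264, -0.566,  0.23 ]), 'tool_rot': array([ 0.976,  0.216, -0.   , -0.001]), 'force': array([ 0.139, -0.08 , -0.063]), 'ft_torque': array([0.028, 0.02 , 0.004]), 'gripper_force': np.float64(0.0), 'finger_gap': np.float64(0.995)}
top [[450.16393673   0.         318.0822115 ]
 [  0.         450.16393673 228.97536968]
 [  0.           0.           1.        ]] [[-0.001 -1.    -0.015]
 [-0.999  0.002 -0.048]
 [ 0.048  0.015 -0.999]] [0.01494956 0.57304541 0.97673984]
side [[509.62054224   0.         316.7272564 ]
 [  0.         509.62054224 239.36077714]
 [  0.           0.           1.        ]] [[-0.991 -0.131  0.015]
 [-0.107  0.737 -0.667]
 [ 0.076 -0.663 -0.745]] [0.57167419 0.11811121 1.17210142]
```

View pics/top0.png

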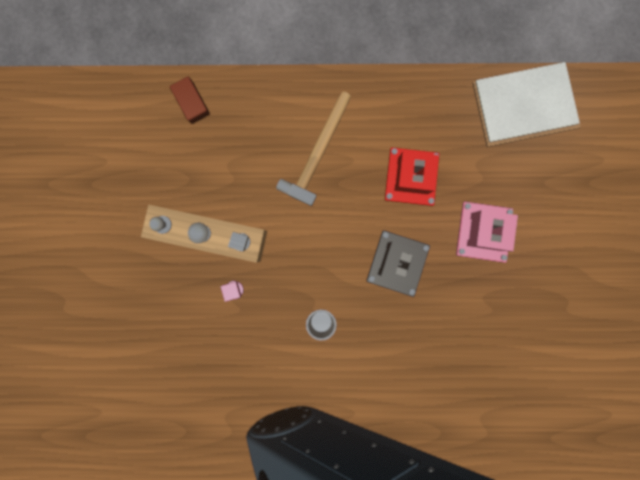

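View pics/side0.png

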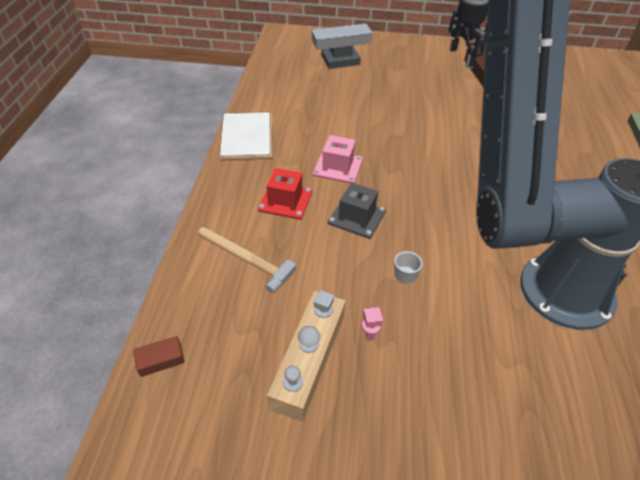

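Top view: flat stake head at about (239,241) in the rack, with the dome at (199,232) and the ball at (158,224). The dark holder's socket is at about (404,264). The pink and red look-alikes are elsewhere. The side view agrees.

```bash
cat >> h.py <<'E'
def blob(s,P,px,zr,r=40):
    m=((P[...,2]>zr[0])&(P[...,2]<zr[1])&(s["depth"]>0)).astype(np.uint8)
    v,u=np.mgrid[:480,:640]; m[np.hypot(u-px[0],v-px[1])>r]=0
    n,l,st,c=cv2.connectedComponentsWithStats(m)
    i=1+np.argmax(st[1:,4]); q=P[l==i]
    xy=(q[:,:2]*1000).astype(np.float32); R=cv2.minAreaRect(xy)
    return len(q),np.round(R[0],1),np.round(R[1],1),round(R[2],1),np.round(np.median(q[:,2]),4),np.round(np.median(xy,0),1)
E
python3 - <<'E'
from h import *
for n,fs,hs in(("top",(239,241),(400,264)),("side",(324,300),(358,195))):
    s=dict(np.load(n+"0.npz")); P=pts(s)
    print(n,"head",blob(s,P,fs,(.098,.114),22)); print("blocktop",blob(s,P,hs,(.073,.087)))
    print("flange",blob(s,P,hs,(.006,.02),45)); 
    if n=="top": print("rack",blob(s,P,(203,234),(.056,.067),70))
s=manip.snapshot("top")
E
```

```text
top head (258, array([545.5, 173.9]), array([32.3, 31.8]), 73.1, np.float64(0.1053), array([544.9, 173.2], dtype=float32))
blocktop (1252, array([ 499.2, -161.9]), array([75.1, 74. ]), 71.9, np.float64(0.0791), array([ 500.1, -162. ], dtype=float32))
flange (1282, array([ 499.5, -162. ]), array([110.6, 119.8]), 71.7, np.float64(0.0112), array([ 504.8, -145.2], dtype=float32))
rack (3003, array([563.8, 257.4]), array([251.5,  70.1]), 77.6, np.float64(0.0615), array([562.8, 247.4], dtype=float32))
side head (252, array([541.6, 175. ]), array([34.6, 32.4]), 70.7, np.float64(0.106), array([541.9, 176.9], dtype=float32))
blocktop (690, array([ 495.2, -162.2]), array([79.7, 75.6]), 72.4, np.float64(0.0804), array([ 495.7, -156.9], dtype=float32))
flange (730, array([ 496.3, -160. ]), array([111.6, 122.5]), 72.5, np.float64(0.0128), array([ 481.1, -129.4], dtype=float32))
```

```bash
cat >> h.py <<'E'
from scipy.spatial.transform import Rotation as Ro
def go(x,y,z,yaw):
    """travel/turn numbers to a downward pose with tool x axis at yaw deg"""
    s=manip.sense(); R=Ro.from_quat(s["tool_rot"]); p=s["tcp_pos"]
    T=Ro.from_euler('z',yaw,degrees=True)*Ro.from_euler('x',180,degrees=True)
    print("t %.2f"%s["t"],"tcp",np.round(p,4),"F",np.round(s["force"],1),"gap",round(float(s["finger_gap"]),3))
    print("travel",np.round(R.inv().apply(np.array([x,y,z])-p)/.8,4),"turn",np.round((R.inv()*T).as_rotvec()/np.pi,4))
E
python3 -c "
from h import *
go(.544,.174,.22,73)"
```

```text
t 0.15 tcp [ 0.2637 -0.566   0.2305] F [-0.2  0.   0.2] gap 0.998
travel [ 0.708  -0.6907  0.0146] turn [-0.0005 -0.0003 -0.2669]
```

Call:
apply_moves(claw=[1,1,1,1,1], travel=[[0.708,-0.691,0.0146],[0.708,-0.691,0.0146],[0.708,-0.691,0.0146],[0.708,-0.691,0.0146],[0.708,-0.691,0.0146]], turn=[[0,0,-0.267],[0,0,-0.267],[0,0,-0.267],[0,0,-0.267],[0,0,-0.267]])

```text
t: 0.57
tcp_pos: [0.3377, -0.3698, 0.228]
tool_rot: [0.861, 0.508, 0.0, -0.0]
force: [0.9, -0.8, -0.1]
finger_gap: 1.001
gripper_force: 0.0
```

```bash
python3 -c "
from h import *
go(.544,.174,.22,73)"
```

```text
t 0.57 tcp [ 0.3377 -0.3698  0.228 ] F [ 0.9 -0.8 -0.1] gap 1.001
travel [ 0.7197 -0.103   0.0103] turn [-0.0001 -0.0002 -0.0662]
```

Call:
apply_moves(claw=[1,1,1,1,1], travel=[[0.72,-0.103,0.01],[0.72,-0.103,0.01],[0.72,-0.103,0.01],[0.72,-0.103,0.01],[0.72,-0.103,0.01]], turn=[[0,0,-0.066],[0,0,-0.066],[0,0,-0.066],[0,0,-0.066],[0,0,-0.066]])

```text
t: 0.98
tcp_pos: [0.4127, -0.1754, 0.2254]
tool_rot: [0.806, 0.592, 0.0, -0.0]
force: [0.7, -0.7, -0.1]
finger_gap: 1.004
gripper_force: 0.0
```

```bash
python3 -c "
from h import *
go(.544,.174,.22,73)"
```

```text
t 0.98 tcp [ 0.4127 -0.1754  0.2254] F [ 0.7 -0.7 -0.1] gap 1.004
travel [0.4658 0.0262 0.0068] turn [ 0.     -0.     -0.0021]
```

Call:
apply_moves(claw=[1,1,1,1,1], travel=[[0.466,0.026,0.007],[0.466,0.026,0.007],[0.466,0.026,0.007],[0.466,0.026,0.007],[0.466,0.026,0.007]], turn=[[0,0,-0.002],[0,0,-0.002],[0,0,-0.002],[0,0,-0.002],[0,0,-0.002]])

```text
t: 1.4
tcp_pos: [0.4858, 0.0198, 0.2222]
tool_rot: [0.804, 0.595, -0.0, 0.0]
force: [0.2, -0.2, 0.2]
finger_gap: 1.001
gripper_force: 0.0
```

```bash
python3 -c "
from h import *
go(.544,.174,.22,73)"
```

```text
t 1.40 tcp [0.4858 0.0198 0.2222] F [ 0.2 -0.2  0.2] gap 1.001
travel [0.2056 0.0134 0.0027] turn [-0.      0.      0.0001]
```

Call:
apply_moves(claw=[1,1,1,1,1], travel=[[0.206,0.013,0.003],[0.206,0.013,0.003],[0.206,0.013,0.003],[0.206,0.013,0.003],[0.206,0.013,0.003]], turn=[[0,0,0],[0,0,0],[0,0,0],[0,0,0],[0,0,0]])

```text
t: 1.82
tcp_pos: [0.5459, 0.1788, 0.2198]
tool_rot: [0.802, 0.597, 0.003, -0.0]
force: [0.4, 0.4, 0.3]
finger_gap: 1.004
gripper_force: 0.0
```

```bash
python3 -c "
from h import *
go(.544,.174,.22,73)
s=save('wrist','pics/w1.png'); np.savez('w1.npz',**s); print(s['intrinsics'],np.round(s['R'],3),s['t'])"
```

```text
t 1.82 tcp [0.5459 0.1788 0.2198] F [0.4 0.4 0.3] gap 1.004
travel [-0.0064 -0.0006 -0.0003] turn [ 0.0008 -0.0014  0.002 ]
[[371.64829954   0.         331.61278333]
 [  0.         371.64829954 237.39529112]
 [  0.           0.           1.        ]] [[ 0.958 -0.285  0.003]
 [-0.275 -0.92   0.278]
 [-0.077 -0.268 -0.96 ]] [-0.47354916  0.28285337  0.45795286]
```

View pics/w1.png

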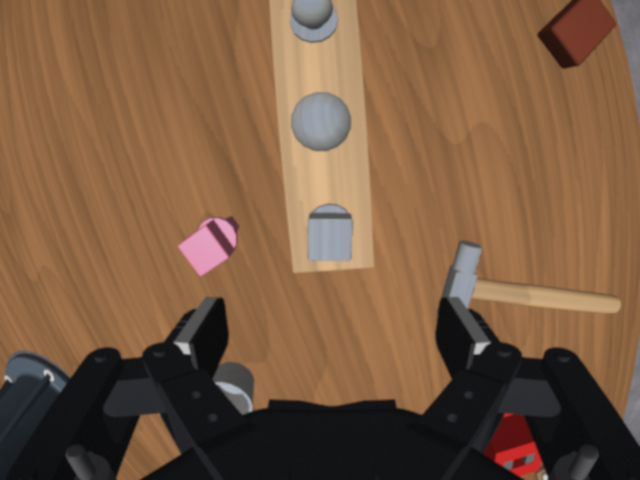

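The wrist view shows the flat head at (330,239), squared up with the gripper. The rack edges are close to image-vertical, and the dome is at (321,121).

```bash
cat >> h.py <<'E'
def fpts(s):
    d=s["depth"]; K=s["intrinsics"]; v,u=np.mgrid[:480,:640]
    a=(u-K[0,2])/K[0,0]; b=(v-K[1,2])/K[1,1]; r=np.hypot(a,b)+1e-9; k=np.tan(np.minimum(r,1.5))/r
    return (np.stack([a*k*d,b*k*d,d],-1)-s["t"])@s["R"]
E
python3 -c "
from h import *
go(.544,.174,.22,73)
s=manip.snapshot('wrist'); P=fpts(s)
print('head',blob(s,P,(330,239),(.100,.112),45)); print('rack',blob(s,P,(325,150),(.056,.067),300))
go(.544,.174,.12,73)"
```

```text
t 1.87 tcp [0.5444 0.1757 0.2195] F [-0.3 -0.7 -0.2] gap 1.003
travel [-0.0022  0.0002 -0.0007] turn [ 0.0002 -0.0003  0.0019]
head (1926, array([544.2, 174.9]), array([32.5, 31.6]), 72.7, np.float64(0.1057), array([544.7, 176. ], dtype=float32))
rack (16362, array([560.1, 247.5]), array([229.8,  70.8]), 77.7, np.float64(0.0619), array([560.9, 240.4], dtype=float32))
t 1.92 tcp [0.5434 0.1737 0.2193] F [-0.4 -1.2 -0.2] gap 1.0
travel [0.0006 0.0008 0.1241] turn [-0.0002  0.0002  0.0012]
```

Call:
apply_moves(claw=[1,1,1,1,1], travel=[[0.0005,0.0005,0.04],[0.0005,0.0005,0.08],[0.0005,0.0005,0.12],[0.0005,0.0005,0.13],[0.0005,0.0005,0.13]], turn=[[0,0,0.001],[0,0,0.001],[0,0,0.001],[0,0,0.001],[0,0,0.001]])

```text
t: 2.33
tcp_pos: [0.5416, 0.1708, 0.1135]
tool_rot: [0.805, 0.593, -0.003, -0.002]
force: [0.1, 0.0, 0.3]
finger_gap: 1.002
gripper_force: 0.0
```

```bash
python3 -c "
from h import *
go(.5442,.1749,.077,72.7)"
```

```text
t 2.33 tcp [0.5416 0.1708 0.1135] F [0.1 0.  0.3] gap 1.002
travel [0.006  0.0018 0.0456] turn [-0.0021  0.001   0.0002]
```

Call:
apply_moves(claw=[1,1,1,1,1], travel=[[0.005,0.0015,0.02],[0.005,0.0015,0.045],[0.005,0.0015,0.045],[0.005,0.0015,0.045],[0.005,0.0015,0.045]], turn=[[0,0,0],[0,0,0],[0,0,0],[0,0,0],[0,0,0]])

```text
t: 2.75
tcp_pos: [0.5476, 0.1757, 0.0817]
tool_rot: [0.805, 0.593, 0.001, 0.001]
force: [0.2, -0.0, -0.1]
finger_gap: 1.001
gripper_force: 0.0
```

```bash
python3 -c "
from h import *
go(.5442,.1749,.077,72.7)"
```

```text
t 2.75 tcp [0.5476 0.1757 0.0817] F [ 0.2 -0.  -0.1] gap 1.001
travel [-0.0023 -0.0037  0.0058] turn [ 0.0008 -0.0003  0.0006]
```

Call:
apply_moves(claw=[1,1,1,1,1], travel=[[0,0,0],[0,0,0],[0,0,0],[0,0,0],[0,0,0]], turn=[[0,0,0],[0,0,0],[0,0,0],[0,0,0],[0,0,0]])

```text
t: 3.17
tcp_pos: [0.5466, 0.1761, 0.0802]
tool_rot: [0.805, 0.594, 0.0, 0.0]
force: [-0.4, -0.8, 1.0]
finger_gap: 1.001
gripper_force: 0.0
```

```bash
python3 -c "
from h import *
go(.5442,.1749,.077,72.7)"
```

```text
t 3.17 tcp [0.5466 0.1761 0.0802] F [-0.4 -0.8  1. ] gap 1.001
travel [-0.0023 -0.0024  0.004 ] turn [ 0.0002 -0.0001  0.0008]
```

Call:
apply_moves(claw=[1,1,1,-1,-1], travel=[[-0.0023,-0.0024,0.0035],[-0.0023,-0.0024,0.0035],[-0.0023,-0.0024,0.0035],[-0.0023,-0.0024,0.0035],[-0.0023,-0.0024,0.0035]], turn=[[0,0,0.0008],[0,0,0.0008],[0,0,0.0008],[0,0,0.0008],[0,0,0.0008]], newtons=80)

```text
t: 3.58
tcp_pos: [0.5441, 0.1749, 0.077]
tool_rot: [0.805, 0.593, -0.0, -0.0]
force: [-0.1, 0.2, 0.1]
finger_gap: 0.752
gripper_force: 0.0
```

Call:
apply_moves(claw=[-1,-1,-1,-1,-1], travel=[[0,0,0],[0,0,0],[0,0,0],[0,0,0],[0,0,0]], turn=[[0,0,0],[0,0,0],[0,0,0],[0,0,0],[0,0,0]])

```text
t: 4.0
tcp_pos: [0.5444, 0.175, 0.0773]
tool_rot: [0.805, 0.593, 0.0, 0.0]
force: [-0.5, 0.4, 2.3]
finger_gap: 0.362
gripper_force: 79.9
```

```bash
python3 -c "
from h import *
go(.5442,.1749,.185,72.7)
print(manip.sense()['gripper_force'])"
```

```text
t 4.00 tcp [0.5444 0.175  0.0773] F [-0.5  0.4  2.3] gap 0.362
travel [-1.000e-04 -1.000e-04 -1.346e-01] turn [ 0.0002 -0.0001 -0.    ]
79.86809492111206
```

Call:
apply_moves(claw=[-1,-1,-1,-1,-1], travel=[[0,0,-0.03],[0,0,-0.065],[0,0,-0.1],[0,0,-0.135],[0,0,-0.135]], turn=[[0,0,0],[0,0,0],[0,0,0],[0,0,0],[0,0,0]])

```text
t: 4.42
tcp_pos: [0.5473, 0.1754, 0.1899]
tool_rot: [0.805, 0.593, 0.004, 0.002]
force: [0.9, 0.5, -1.9]
finger_gap: 0.358
gripper_force: 80.4
```

```bash
python3 -c "
from h import *
go(.498,-.162,.185,71.9)"
```

```text
t 4.42 tcp [0.5473 0.1754 0.1899] F [ 0.9  0.5 -1.9] gap 0.358
travel [-0.421   0.0664  0.005 ] turn [ 0.0029 -0.0013  0.0045]
```

Call:
apply_moves(claw=[-1,-1,-1,-1,-1], travel=[[-0.421,0.066,0.005],[-0.421,0.066,0.005],[-0.421,0.066,0.005],[-0.421,0.066,0.005],[-0.421,0.066,0.005]], turn=[[0,0,0.0045],[0,0,0.0045],[0,0,0.0045],[0,0,0.0045],[0,0,0.0045]])

```text
t: 4.83
tcp_pos: [0.512, -0.0325, 0.1813]
tool_rot: [0.809, 0.587, -0.001, -0.001]
force: [1.7, 0.2, -3.2]
finger_gap: 0.365
gripper_force: 80.3
```

```bash
python3 -c "
from h import *
go(.498,-.162,.185,71.9)"
```

```text
t 4.83 tcp [ 0.512  -0.0325  0.1813] F [ 1.7  0.2 -3.2] gap 0.365
travel [-0.1594  0.0335 -0.0048] turn [-0.0009  0.      0.0002]
```

Call:
apply_moves(claw=[-1,-1,-1,-1,-1], travel=[[-0.05,0.01,-0.002],[-0.1,0.021,-0.003],[-0.14,0.03,-0.004],[-0.159,0.0335,-0.005],[-0.159,0.0335,-0.005]], turn=[[0,0,0],[0,0,0],[0,0,0],[0,0,0],[0,0,0]])

```text
t: 5.25
tcp_pos: [0.499, -0.1644, 0.1855]
tool_rot: [0.811, 0.585, -0.001, 0.0]
force: [0.7, 0.5, -1.6]
finger_gap: 0.363
gripper_force: 80.3
```

Call:
apply_moves(claw=[-1,-1,-1,-1,-1], travel=[[0,0,0],[0,0,0],[0,0,0],[0,0,0],[0,0,0]], turn=[[0,0,0],[0,0,0],[0,0,0],[0,0,0],[0,0,0]])

```text
t: 5.67
tcp_pos: [0.4996, -0.1592, 0.1865]
tool_rot: [0.809, 0.588, -0.0, -0.0]
force: [-0.6, 0.3, -2.3]
finger_gap: 0.359
gripper_force: 80.3
```

```bash
python3 -c "
from h import *
go(.498,-.162,.155,71.9)
s=save('wrist','pics/w2.png'); np.savez('w2.npz',**s)
P=fpts(s); m=(abs(P[...,2]-.08)<.005)&(s['depth']>0)&(np.hypot(P[...,0]-.498,P[...,1]+.162)<.07)
print(cv2.minAreaRect((P[m][:,:2]*1000).astype(np.float32)),m.sum(),np.median(P[m][:,2]))"
```

```text
t 5.67 tcp [ 0.4996 -0.1592  0.1865] F [-0.6  0.3 -2.3] gap 0.359
travel [-0.004  -0.0008  0.0393] turn [-0.0002 -0.0001  0.0005]
((498.01055908203125, -160.1703643798828), (72.0592269897461, 74.47047424316406), 72.08238220214844) 7748 0.07966506364633855
```

View pics/w2.png

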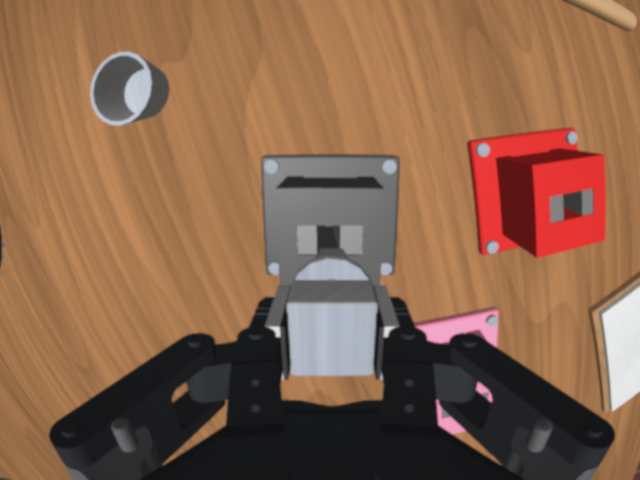

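The wrist view shows the holder's block top ahead of the held stake. The socket's dark slot is at (329,240) between the bright jaws, and the stake head is square in the pads at (332,338). The block centre comes out at about (0.4977, -0.161), in agreement with the top view.

Call:
apply_moves(claw=[-1,-1,-1,-1,-1], travel=[[-0.003,-0.001,0.01],[-0.003,-0.001,0.03],[-0.003,-0.001,0.042],[-0.003,-0.001,0.042],[-0.003,-0.001,0.042]], turn=[[0,0,0],[0,0,0],[0,0,0],[0,0,0],[0,0,0]])

```text
t: 6.13
tcp_pos: [0.4975, -0.1621, 0.1522]
tool_rot: [0.81, 0.587, -0.0, -0.001]
force: [0.6, -1.0, -3.8]
finger_gap: 0.36
gripper_force: 80.1
```

Call:
apply_moves(claw=[-1,-1,-1,-1,-1], travel=[[0,0,0],[0,0,0],[0,0,0],[0,0,0],[0,0,0]], turn=[[0,0,0],[0,0,0],[0,0,0],[0,0,0],[0,0,0]])

```text
t: 6.55
tcp_pos: [0.4983, -0.1626, 0.1534]
tool_rot: [0.81, 0.587, 0.0, 0.0]
force: [0.6, -0.1, -2.6]
finger_gap: 0.364
gripper_force: 80.1
```

```bash
python3 -c "
from h import *
go(.4977,-.1613,.155,71.9)"
```

```text
t 6.55 tcp [ 0.4983 -0.1626  0.1534] F [ 0.6 -0.1 -2.6] gap 0.364
travel [ 0.0013 -0.0012 -0.002 ] turn [ 0.0003  0.0001 -0.0001]
```

Call:
apply_moves(claw=[-1,-1,-1,-1,-1], travel=[[0.001,-0.001,0.006],[0.001,-0.001,0.012],[0.001,-0.001,0.018],[0.001,-0.001,0.024],[0.001,-0.001,0.029]], turn=[[0,0,0],[0,0,0],[0,0,0],[0,0,0],[0,0,0]])

```text
t: 6.97
tcp_pos: [0.4973, -0.1613, 0.129]
tool_rot: [0.81, 0.587, -0.0, -0.0]
force: [-0.4, -0.0, -1.8]
finger_gap: 0.361
gripper_force: 80.1
```

Call:
apply_moves(claw=[-1,-1,-1], travel=[[0,0,0],[0,0,0],[0,0,0]], turn=[[0,0,0],[0,0,0],[0,0,0]])

```text
t: 7.22
tcp_pos: [0.4974, -0.1614, 0.1297]
tool_rot: [0.81, 0.587, -0.0, -0.0]
force: [-0.8, 0.0, -3.0]
finger_gap: 0.364
gripper_force: 80.1
```

```bash
python3 -c "
from h import *
go(.4977,-.1613,.13,71.9)
print(manip.sense()['ft_torque'])"
```

```text
t 7.22 tcp [ 0.4974 -0.1614  0.1297] F [-0.8  0.  -3. ] gap 0.364
travel [ 0.0002  0.0004 -0.0004] turn [-0.0003 -0.     -0.0001]
[ 0.033141    0.10543702 -0.02394322]
```

Call:
apply_moves(claw=[-1,-1,-1,-1,-1], travel=[[0,0,0.001],[0,0,0.002],[0,0,0.003],[0,0,0.004],[0,0,0.005]], turn=[[0,0,0],[0,0,0],[0,0,0],[0,0,0],[0,0,0]])

```text
t: 7.63
tcp_pos: [0.4972, -0.1613, 0.1258]
tool_rot: [0.81, 0.587, -0.0, -0.0]
force: [-2.1, 0.2, -1.5]
finger_gap: 0.363
gripper_force: 80.3
```

Call:
apply_moves(claw=[-1,-1,-1,-1,-1], travel=[[0,0,0.001],[0,0,0.002],[0,0,0.0025],[0,0,0.0025],[0,0,0.0025]], turn=[[0,0,0],[0,0,0],[0,0,0],[0,0,0],[0,0,0]])

```text
t: 8.05
tcp_pos: [0.4971, -0.1612, 0.1236]
tool_rot: [0.81, 0.587, -0.0, -0.001]
force: [-2.9, 1.3, -2.0]
finger_gap: 0.362
gripper_force: 80.2
```

Call:
apply_moves(claw=[-1,-1,-1,-1,-1], travel=[[0,-0.0005,0.001],[0,-0.0007,0.002],[0,-0.0007,0.0025],[0,-0.0007,0.0025],[0,-0.0007,0.0025]], turn=[[0,0,0],[0,0,0],[0,0,0],[0,0,0],[0,0,0]])

```text
t: 8.47
tcp_pos: [0.4969, -0.1612, 0.1217]
tool_rot: [0.81, 0.587, -0.0, -0.0]
force: [-3.6, 1.2, -1.2]
finger_gap: 0.359
gripper_force: 80.3
```

Call:
apply_moves(claw=[-1,-1,-1,-1,-1], travel=[[0,-0.0005,0.001],[0,-0.001,0.002],[0,-0.001,0.0025],[0,-0.001,0.0025],[0,-0.001,0.0025]], turn=[[0,0,0],[0,0,0],[0,0,0],[0,0,0],[0,0,0]])

```text
t: 8.88
tcp_pos: [0.4967, -0.1613, 0.1201]
tool_rot: [0.81, 0.587, 0.0, 0.0]
force: [-2.3, 0.7, 1.2]
finger_gap: 0.361
gripper_force: 80.8
```

Call:
apply_moves(claw=[-1,-1,-1,-1,-1], travel=[[0,-0.0005,0.0005],[0,-0.0007,0.001],[0,-0.0007,0.0015],[0,-0.0007,0.0015],[0,-0.0007,0.0015]], turn=[[0,0,0],[0,0,0],[0,0,0],[0,0,0],[0,0,0]])

```text
t: 9.3
tcp_pos: [0.4966, -0.1613, 0.1193]
tool_rot: [0.81, 0.587, 0.001, 0.001]
force: [-1.7, 2.0, 5.6]
finger_gap: 0.36
gripper_force: 81.3
```

Call:
apply_moves(claw=[-1,-1,-1,-1,-1], travel=[[0,-0.0005,0.0005],[0,-0.0005,0.001],[0,-0.0005,0.0015],[0,-0.0005,0.0015],[0,-0.0005,0.0015]], turn=[[0,0,0],[0,0,0],[0,0,0],[0,0,0],[0,0,0]])

```text
t: 9.72
tcp_pos: [0.4967, -0.1614, 0.1186]
tool_rot: [0.81, 0.587, 0.001, 0.002]
force: [-1.9, 1.8, 8.2]
finger_gap: 0.358
gripper_force: 81.7
```

Call:
apply_moves(claw=[-1,-1,-1,-1,-1], travel=[[0,-0.0005,0.0007],[0,-0.0005,0.0014],[0,-0.0005,0.002],[0,-0.0005,0.002],[0,-0.0005,0.002]], turn=[[0,0,0],[0,0,0],[0,0,0],[0,0,0],[0,0,0]])

```text
t: 10.13
tcp_pos: [0.4967, -0.1615, 0.1177]
tool_rot: [0.81, 0.587, 0.001, 0.002]
force: [-3.0, 1.1, 12.9]
finger_gap: 0.36
gripper_force: 82.3
```

Call:
apply_moves(claw=[-1,-1,-1,-1,-1], travel=[[0,-0.0005,0.0007],[0,-0.0005,0.0014],[0,-0.0005,0.002],[0,-0.0005,0.002],[0,-0.0005,0.002]], turn=[[0,0,0],[0,0,0],[0,0,0],[0,0,0],[0,0,0]])

```text
t: 10.55
tcp_pos: [0.4967, -0.1616, 0.1168]
tool_rot: [0.81, 0.587, 0.001, 0.003]
force: [-2.5, -0.0, 16.8]
finger_gap: 0.36
gripper_force: 82.9
```

Call:
apply_moves(claw=[-1,-1,-1,-1,-1], travel=[[0,-0.0003,0.0007],[0,-0.0003,0.0013],[0,-0.0003,0.0018],[0,-0.0003,0.0018],[0,-0.0003,0.0018]], turn=[[0,0,0],[0,0,0],[0,0,0],[0,0,0],[0,0,0]])

```text
t: 10.97
tcp_pos: [0.4967, -0.1617, 0.116]
tool_rot: [0.81, 0.587, 0.001, 0.003]
force: [-3.3, 1.8, 21.0]
finger_gap: 0.364
gripper_force: 83.4
```

```bash
python3 -c "
from h import *
go(.4977,-.1613,.13,71.9)"
```

```text
t 10.97 tcp [ 0.4967 -0.1617  0.116 ] F [-3.3  1.8 21. ] gap 0.364
travel [ 0.0008  0.0011 -0.0175] turn [ 0.0021  0.0004 -0.0001]
```

Call:
apply_moves(claw=[-1,-1,-1,-1,-1], travel=[[0,0,0.0005],[0,0,0.0009],[0,0,0.0009],[0,0,0.0009],[0,0,0.0009]], turn=[[0,0,0],[0,0,0],[0,0,0],[0,0,0],[0,0,0]])

```text
t: 11.38
tcp_pos: [0.4968, -0.1617, 0.1156]
tool_rot: [0.81, 0.587, 0.001, 0.003]
force: [-2.8, 1.8, 23.7]
finger_gap: 0.36
gripper_force: 83.7
```

Call:
apply_moves(claw=[-1,-1,-1,-1,-1], travel=[[0,0,-0.001],[0,0,-0.002],[0,0,-0.003],[0,0,-0.003],[0,0,-0.003]], turn=[[0,0,0],[0,0,0],[0,0,0],[0,0,0],[0,0,0]])

```text
t: 11.8
tcp_pos: [0.4967, -0.1617, 0.1157]
tool_rot: [0.81, 0.587, 0.001, 0.003]
force: [0.4, 0.7, 8.1]
finger_gap: 0.363
gripper_force: 81.5
```

Call:
apply_moves(claw=[-1,-1,-1,-1], travel=[[0,0,-0.0007],[0,0,-0.0014],[0,0,-0.0014],[0,0,-0.0014]], turn=[[0,0,0],[0,0,0],[0,0,0],[0,0,0]])

```text
t: 12.13
tcp_pos: [0.4966, -0.1616, 0.1157]
tool_rot: [0.81, 0.587, 0.001, 0.002]
force: [4.8, -1.8, -2.6]
finger_gap: 0.36
gripper_force: 80.3
```

Call:
apply_moves(claw=[-0.15,0,0.2,0.4,0.6], travel=[[0,0,0],[0,0,0],[0,0,0],[0,0,0],[0,0,0]], turn=[[0,0,0],[0,0,0],[0,0,0],[0,0,0],[0,0,0]])

```text
t: 12.55
tcp_pos: [0.4935, -0.16, 0.1153]
tool_rot: [0.81, 0.587, -0.0, -0.001]
force: [0.1, -0.0, 0.3]
finger_gap: 0.797
gripper_force: 0.0
```

```bash
python3 -c "
from h import *
go(.4977,-.1613,.2,71.9)
s=save('wrist','pics/w3.png'); P=fpts(s)"
```

```text
t 12.55 tcp [ 0.4935 -0.16    0.1153] F [ 0.1 -0.   0.3] gap 0.797
travel [ 1.000e-04  5.300e-03 -1.059e-01] turn [-0.0006 -0.0001 -0.0001]
```

View pics/w3.png

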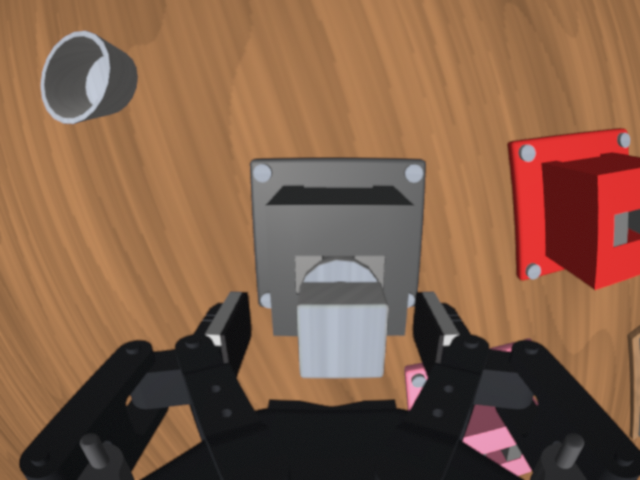

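Wrist view: the pads are open and clear, with the stake head centred at (342,340) and its collar above the jaws at about (340,270). It stands straight. I'll rise, check the tilt, then press once from above to confirm.

Call:
apply_moves(claw=[0.6,0.6,0.6,0.6,0.6], travel=[[0,0.005,-0.02],[0,0.005,-0.05],[0,0.005,-0.08],[0,0.005,-0.1],[0,0.005,-0.1]], turn=[[0,0,0],[0,0,0],[0,0,0],[0,0,0],[0,0,0]])

```text
t: 13.02
tcp_pos: [0.5, -0.1626, 0.1988]
tool_rot: [0.81, 0.587, 0.001, 0.003]
force: [0.9, -0.2, -0.0]
finger_gap: 0.8
gripper_force: 0.0
```

Call:
apply_moves(claw=[-1,-1,-1,-1,-1], travel=[[0,0,0],[0,0,0],[0,0,0],[0,0,0],[0,0,0]], turn=[[0,0,0],[0,0,0],[0,0,0],[0,0,0],[0,0,0]])

```text
t: 13.43
tcp_pos: [0.4976, -0.1614, 0.1945]
tool_rot: [0.81, 0.587, -0.0, -0.001]
force: [-0.3, 0.7, -0.0]
finger_gap: 0.089
gripper_force: 0.0
```

```bash
python3 -c "
from h import *
s=manip.snapshot('wrist'); P=fpts(s)
m=(P[...,2]>.137)&(P[...,2]<.155)&(np.hypot(P[...,0]-.4967,P[...,1]+.1616)<.03)&(s['depth']>0)
q=P[m]; print(len(q),cv2.minAreaRect((q[:,:2]*1000).astype(np.float32)),np.median(q[:,2]))
t=q[abs(q[:,2]-np.median(q[:,2]))<.003]; print(np.linalg.lstsq(np.c_[t[:,:2]-t[:,:2].mean(0),np.ones(len(t))],t[:,2],rcond=None)[0])
m=(abs(P[...,2]-.08)<.004)&(s['depth']>0)&(np.hypot(P[...,0]-.498,P[...,1]+.162)<.07)
print(cv2.minAreaRect((P[m][:,:2]*1000).astype(np.float32)))
go(.4967,-.1616,.15,71.9)"
```

```text
2938 ((497.6884765625, -161.53289794921875), (32.417808532714844, 31.947837829589844), 71.819091796875) 0.1442105224720282
[-0.00443704 -0.00541416  0.14421052]
((497.9197998046875, -161.10003662109375), (74.38327026367188, 74.24048614501953), 71.8409652709961)
t 13.48 tcp [ 0.4978 -0.1615  0.1947] F [ 0.3 -0.3  0.1] gap 0.009
travel [-0.0006 -0.0011  0.0559] turn [-0.0006 -0.0001 -0.0001]
```

The head top is level (0.4°) and centred within 0.5 mm of the block, at z = 0.144. Now the confirming press.

Call:
apply_moves(claw=[-1,-1,-1,-1,-1], travel=[[0,0,0.015],[0,0,0.035],[0,0,0.05],[0,0,0.056],[0,0,0.056]], turn=[[0,0,0],[0,0,0],[0,0,0],[0,0,0],[0,0,0]])

```text
t: 13.9
tcp_pos: [0.4973, -0.1612, 0.1494]
tool_rot: [0.81, 0.587, -0.001, -0.002]
force: [-0.4, 0.3, 0.7]
finger_gap: -0.001
gripper_force: 0.0
```

Call:
apply_moves(claw=[-1,-1,-1,-1,-1], travel=[[0,0,0],[0,0,0],[0,0,0],[0,0,0],[0,0,0]], turn=[[0,0,0],[0,0,0],[0,0,0],[0,0,0],[0,0,0]])

```text
t: 14.32
tcp_pos: [0.4985, -0.1618, 0.1513]
tool_rot: [0.81, 0.587, 0.0, 0.001]
force: [-1.0, 0.1, -1.2]
finger_gap: -0.0
gripper_force: 0.0
```

Call:
apply_moves(claw=[-1,-1,-1,-1,-1], travel=[[0,-0.001,0.003],[0,-0.001,0.006],[0,-0.001,0.008],[0,-0.001,0.009],[0,-0.001,0.009]], turn=[[0,0,0],[0,0,0],[0,0,0],[0,0,0],[0,0,0]])

```text
t: 14.73
tcp_pos: [0.4977, -0.1615, 0.1445]
tool_rot: [0.81, 0.587, 0.0, 0.0]
force: [-2.2, 2.0, 8.8]
finger_gap: -0.001
gripper_force: 4.1
```

Call:
apply_moves(claw=[-1,-1,-1,-1,-1], travel=[[0,0,0.0005],[0,0,0.001],[0,0,0.0013],[0,0,0.0013],[0,0,0.0013]], turn=[[0,0,0],[0,0,0],[0,0,0],[0,0,0],[0,0,0]])

```text
t: 15.15
tcp_pos: [0.4979, -0.1617, 0.1444]
tool_rot: [0.81, 0.587, 0.0, 0.001]
force: [-2.6, 1.8, 13.7]
finger_gap: -0.002
gripper_force: 7.0
```

Call:
apply_moves(claw=[-1,-1,-1,-1,-1], travel=[[0,0,0.0005],[0,0,0.001],[0,0,0.0015],[0,0,0.0015],[0,0,0.0015]], turn=[[0,0,0],[0,0,0],[0,0,0],[0,0,0],[0,0,0]])

```text
t: 15.57
tcp_pos: [0.4984, -0.1619, 0.1443]
tool_rot: [0.81, 0.587, 0.001, 0.002]
force: [-3.4, 2.6, 20.8]
finger_gap: 0.002
gripper_force: 10.3
```

Call:
apply_moves(claw=[-1,-1,-1,-1], travel=[[0,0,0.0004],[0,0,0.0005],[0,0,0.0005],[0,0,0.0005]], turn=[[0,0,0],[0,0,0],[0,0,0],[0,0,0]])

```text
t: 15.9
tcp_pos: [0.4984, -0.162, 0.1442]
tool_rot: [0.81, 0.587, 0.001, 0.002]
force: [-3.8, 1.9, 22.2]
finger_gap: -0.001
gripper_force: 11.2
```

The stake did not sink at 22 N, so it is wedged. Now I'll retreat upward.

Call:
apply_moves(claw=[-1,-1,-1,-1,-1], travel=[[0,0,-0.003],[0,0,-0.01],[0,0,-0.03],[0,0,-0.06],[0,0,-0.09]], turn=[[0,0,0],[0,0,0],[0,0,0],[0,0,0],[0,0,0]])

```text
t: 16.32
tcp_pos: [0.4967, -0.1611, 0.2128]
tool_rot: [0.81, 0.587, -0.001, -0.001]
force: [0.9, -1.6, 0.7]
finger_gap: -0.004
gripper_force: 0.0
```

Call:
apply_moves(claw=[-1,-1,-1,-1,-1], travel=[[0,0,0],[0,0,0],[0,0,0],[0,0,0],[0,0,0]], turn=[[0,0,0],[0,0,0],[0,0,0],[0,0,0],[0,0,0]])

```text
t: 16.73
tcp_pos: [0.4966, -0.161, 0.2116]
tool_rot: [0.81, 0.587, -0.001, -0.001]
force: [-0.7, 0.1, -0.6]
finger_gap: 0.001
gripper_force: 0.0
```

```bash
python3 -c "
from h import *
s=manip.snapshot('wrist'); P=fpts(s)
m=(P[...,2]>.137)&(P[...,2]<.155)&(np.hypot(P[...,0]-.4975,P[...,1]+.1616)<.03)&(s['depth']>0)
q=P[m]; print(len(q),cv2.minAreaRect((q[:,:2]*1000).astype(np.float32)),np.median(q[:,2]))
t=q[abs(q[:,2]-np.median(q[:,2]))<.003]; print(np.linalg.lstsq(np.c_[t[:,:2]-t[:,:2].mean(0),np.ones(len(t))],t[:,2],rcond=None)[0])
x=manip.sense(); print(x['tcp_pos'],x['force'])
print(manip.sign_off())"
```

```text
2725 ((498.07952880859375, -161.93077087402344), (32.64449691772461, 31.647228240966797), 72.08379364013672) 0.14400467589217222
[-0.00761857  0.0010341   0.14402008]
[ 0.4967688  -0.16108396  0.21176232] [-0.08373219 -0.19206525 -0.0188376 ]
the job is handed in; nothing more can be done
None
```

The flat-topped stake is seated upright in the iron holder, centred within about 1 mm; it was pushed to about 24 N, barely moved under a second 22 N press from above, was released, and the job was handed in at about 17 s (no verdict was returned).

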